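# Fish the brass ring out from under the wire guard

## Robot

A 7-joint arm with a two-finger parallel gripper is mounted at the origin on the work surface. World frame = base frame: x ahead of the robot, y to its left, z up, the work surface at z = 0. Lengths are in m, angles in rad, forces in N, time in s.
With the tool pointing down it reaches from about 0.35 to 0.9 m from the base axis. Payload 8.1 kg.
Tool frame: the origin (TCP) lies midway between the tips of the shut fingers; the grasp point (between the pads) lies 19 mm behind it (r.tcp_to_grasp is the distance from the TCP to the grasp point, in m); z points along the fingers, y is the line along which they close (so a half turn about z gives the same grasp; the last joint's range is limited). The gripper opens to 92 mm and grips with 3 to 60 N. Pads are 19 mm wide; open, the fingers measure 130 mm over their backs; the gripper's body (75 mm by 190 mm) begins 47 mm behind the grasp point.
Start: joints at [-0.103, 0.434, 0.025, 1.573, -0.012, 1.134, -0.075], TCP at [0.625, -0, 0.227] pointing down, gripper open.
Joint ranges: [-2.62, 2.62], [-0.44, 2.09], [-1.27, 1.32], [0.08, 2.57], [-1.32, 4.46], [0.12, 2], [-2.74, 2.74]. Speed limits (rad/s): [2.22, 2.22, 3.01, 3.01, 3.14, 3.14, 3.14].

## Interface

Orientations are given as [roll, pitch, yaw] about the fixed x, y, z axes, in that order (R = Rz(yaw) Ry(pitch) Rx(roll)).
In Python, from workcell import monitor, grab_frame, camera_params, r gives the robot as it stands. The module is installed in compiled form; this text tells all that it offers.
- The arm moves only by the shell command python3 -m crank 'ROWS' [FORCE]. ROWS is JSON, a list of rows, each an object with "linear": the shift along the world's x, y, z in m, a list of three; "roll": the turn about the world's z in degrees; "jaw": the closure, from 0 (fully open) to 1 (shut). In form: [{"linear": [x, y, z], "roll": roll, "jaw": jaw}, ...]. A call has 1 to 10 rows; each row is the pose to reach, as a shift and turn from the pose commanded when the call began; what a row does not reach only later rows make up. A row lasts 1/10 s, in which the tool goes at most 50 mm and 8.59 degrees, less where a joint would pass 70% of its speed; a pose out of reach is approached as far as the arm can. A call with a gripper value outside its range is refused whole. The fingers move at their own pace and stop on an object; FORCE is the grip in N (left out, the last holds). Time passes only in rows, so rows that repeat a pose let the fingers close. It gives the time, the measured TCP pose, the force, the opening and the grip force at its end, in the units of the state.
- monitor.state(): the state, without advancing time (a new reading comes with each control period).
- grab_frame(name): name is "scene" or "side" or "wrist"; returns the picture (384x512x3 uint8, red, green, blue); there is no depth.
- camera_params(name): a dict with "fovy" (degrees; the focal length in pixels is half the picture's height over the tangent of half this angle, whatever the lens; pixels are square), "cx", "cy" (the principal point, pixels), "k1" (the pictures are not rectified: a ray, as slopes to the right and down, at radius r is drawn at 1 + k1 r^2 times it, then the intrinsics apply), "pose" (4x4, takes a point from camera to world coordinates); the wrist camera has in their place "tool_from_camera" (4x4, takes a point from camera to tool coordinates, whose origin is the TCP and whose axes are the flange's). Camera axes: x right, y down, z forward; pixel columns grow to the right and rows downward; lengths in m; the calibration is good to about 2 mm. A picture is of the moment at which its call begins: read the wrist's pose just before it. camera_params takes no time and is no camera call.
- r.job_done(): hands the job in; it is judged then, once.
The state is a dict: "time_s": time; "joint_pos": joint angles; "joint_vel": joint speeds; "joint_torque": joint torques, N m; "tool_pos": TCP position; "orientation": TCP orientation; "contact_force": force on the tool from outside, world axes, zero at the start; "torque": the same for the moment, N m; "grip_width": finger opening in m; "gripper_force": force on a finger pad.
Only numpy, scipy, OpenCV 4.12 (cv2) and the standard library are available. Lean on these libraries where they do the work, as an engineer would, in place of code of your own. Each camera call takes 0.05 s, during which the arm holds its last target. There are 200 camera calls.

## Task

The brass ring has slid under the fixed wire guard on the desk: with the hook rod, never with the fingers, draw it out until it meets the low metal ledge in front of the guard. Press it lightly but firmly home against the ledge, with about 5 newtons for half a second, never ramming it and never knocking the hook hard against ring or guard. Then lay the rod back with its handle flat near the middle of the exercise books, hook down, and let go, leaving the ring flat against the ledge and everything else where it is.

Things in the scene. Friction and masses are not known exactly. Their poses are not given: they have to be found in the camera images.
- ring: loose brass ring lying flat on the desk (desk top at z = 0), 44 mm outside, 26 mm hole, 6 mm thick, about 50 g; origin at the centre of its underside
- rod: loose telescopic hook rod, about 0.2 kg, lying on the exercise books. Wooden handle 100 mm long (x), 16 mm wide (y), 28 mm tall (z); origin at the centre of the handle's underside, z up, x along the rod towards the hook. A round shaft (12 mm, then 8 mm thick) leaves the handle's front, centre line 18 mm above the handle's underside
- rod_sleeve (a point): end of the rod's sleeve, on the shaft's axis 105 mm ahead of the rod's origin. From it the 8 mm tube runs on and at its far end turns straight down into the hook, a round peg 8 mm thick, tip 16 mm below the handle's underside. The peg's axis lies 205 to 235 mm ahead of the rod's origin: the telescope's setting differs each time and is not measured. It is stiff, giving way only at about 70 N
- guard: fixed wire guard over a socket strip, a cage of 6 mm bars with narrow gaps: 220 mm along x, 200 mm along y, 88 mm high (82 mm clear under its roof); origin at the centre of its footprint on the desk. Its -y end (the mouth, 100 mm from the origin) is fully open, the sides are barred. The socket strip inside, 45 mm high, takes up the last 37 mm before the +y end
- ledge: fixed aluminium ledge strip on the desk outside the guard's mouth, parallel to it: 220 mm along its x, 10 mm thick (y), 10 mm high; origin at the centre of its underside; its +y face, 5 mm from the origin, looks at the guard's mouth and is rigid. When the ring lies against it, the ring's centre is at y = +27 mm in the ledge's frame
- books: fixed stack of four brown exercise books, 150 mm along x, 160 mm along y, 24 mm high; origin at the centre of its underside. At the start the rod's handle lies near the middle of it and its hook hangs over the +x edge, clear of the desk
- stamp_a: teal ink stamp, upright cylinder 28 mm across and 36 mm tall with a grey cap; origin at the centre of its underside. This one stands under the guard, beside the ring
- stamp_b: teal ink stamp, upright cylinder 28 mm across and 36 mm tall with a grey cap; origin at the centre of its underside
- stamp_c: teal ink stamp, upright cylinder 28 mm across and 36 mm tall with a grey cap; origin at the centre of its underside
- eraser: chalkboard eraser, 50 x 120 mm, 34 mm tall; origin at the centre of its underside
- flask: grey drinking flask, 72 mm across, 210 mm tall; origin at the centre of its underside
- dispenser: black tape dispenser, 140 x 55 mm, 85 mm tall; origin at the centre of its underside
Things that resemble listed ones, but are neither listed nor needed, are in the scene too. What is meant by the ledge is not green or orange, and is the larger of those in its own colour.

How it is judged:
By the outcome, as a careful person would: the job done as asked, in the order asked, and still so for the second after the job is handed in, with the robot touching nothing.
It also fails if it takes over 61 s, if anything falls off the work surface, if the arm or the gripper's body presses on something with over 40 N, if the wrist force passes 120 N, or if a joint passes its speed limit or range.

## Working session

There is one attempt and no reset: what is moved stays moved. The work goes in short steps, Python scripts to look and compute and a shell command to move; the robot and the scene stay as the last step left them, time stands still between calls to the robot, and variables do not carry over. Pictures are saved under pics/ and viewed, at most 10 in all, crops included, and the job is handed in when it is done.

```bash
mkdir -p pics; cat > h.py <<'E'
import numpy as np,cv2
from workcell import monitor,grab_frame,camera_params,r
from scipy.spatial.transform import Rotation as R
def save(n,f):
    s=monitor.state(); im=grab_frame(n); cv2.imwrite('pics/'+f+'.png',im[:,:,::-1]); np.save('pics/'+f+'.npy',np.r_[s['tool_pos'],s['orientation']]); return im,s
def cam(n,pose=None):
    c=camera_params(n)
    if n=='wrist':
        T=np.eye(4);T[:3,:3]=R.from_euler('xyz',pose[3:]).as_matrix();T[:3,3]=pose[:3]
        P=T@np.array(c['tool_from_camera'])
    else: P=np.array(c['pose'])
    return c,P,192/np.tan(np.radians(c['fovy'])/2)
def px2w(n,uv,z,pose=None):
    c,P,f=cam(n,pose); out=[]
    for u,v in uv:
        d=np.array([(u-c['cx'])/f,(v-c['cy'])/f]); s=d.copy()
        for _ in range(30): s=d/(1+c['k1']*(s@s))
        w=P[:3,:3]@np.r_[s,1]; t=(z-P[2,3])/w[2]; out.append(P[:3,3]+t*w)
    return np.array(out)
def w2px(n,X,pose=None):
    c,P,f=cam(n,pose); out=[]
    for x in np.atleast_2d(X):
        p=P[:3,:3].T@(x-P[:3,3]); s=p[:2]/p[2]; s=s*(1+c['k1']*(s@s)); out.append(s*f+[c['cx'],c['cy']])
    return np.array(out)
E
python3 - <<'E'
from h import *
for n in('scene','side','wrist'):
    im,s=save(n,n+'0'); c=camera_params(n); print(n,{k:np.round(v,3).tolist() for k,v in c.items()})
print(s)
a=cv2.imread('pics/scene0.png');cv2.imwrite('pics/scene0b.png',cv2.resize(a,(800,600),interpolation=cv2.INTER_CUBIC))
a=cv2.imread('pics/side0.png');cv2.imwrite('pics/side0b.png',cv2.resize(a,(800,600),interpolation=cv2.INTER_CUBIC))
E
```

```text
scene {'fovy': 48.231, 'cx': 259.326, 'cy': 195.045, 'k1': -0.16, 'pose': [[0.584, 0.581, -0.567, 1.302], [0.812, -0.408, 0.418, -0.53], [0.011, -0.704, -0.71, 1.02], [0.0, 0.0, 0.0, 1.0]]}
side {'fovy': 48.564, 'cx': 257.445, 'cy': 197.036, 'k1': -0.124, 'pose': [[0.993, -0.04, 0.111, 0.396], [-0.116, -0.476, 0.872, -0.928], [0.017, -0.878, -0.478, 0.604], [0.0, 0.0, 0.0, 1.0]]}
wrist {'fovy': 61.041, 'cx': 259.092, 'cy': 193.222, 'k1': -0.077, 'tool_from_camera': [[-0.001, -0.965, -0.263, 0.071], [1.0, -0.001, -0.0, -0.0], [-0.0, -0.263, 0.965, -0.157], [0.0, 0.0, 0.0, 1.0]]}
{'time_s': 0.1, 'joint_pos': array([-0.10258771,  0.43513923,  0.02497129,  1.57398037, -0.01157702,
        1.13398456, -0.07506634]), 'joint_vel': array([ 0.00163146, -0.00031977, -0.00053343, -0.00306943, -0.00035505,
        0.00098277, -0.00152583]), 'joint_torque': array([ 2.76666542e-03, -6.69124532e+01,  9.87763703e-01, -3.15145969e+01,
       -6.05509384e-02,  3.73947364e-02,  1.19628339e-04]), 'tool_pos': array([ 6.24560651e-01, -6.55154076e-05,  2.26042120e-01]), 'orientation': array([-3.14023329e+00,  1.44517626e-04,  1.57076048e+00]), 'contact_force': array([-0.8042259 ,  0.42462053,  0.45595938]), 'torque': array([ 0.00453885,  0.01316242, -0.01518001]), 'gripper_force': 0.0, 'grip_width': 0.09187627253141466}
```

View pics/scene0b.png

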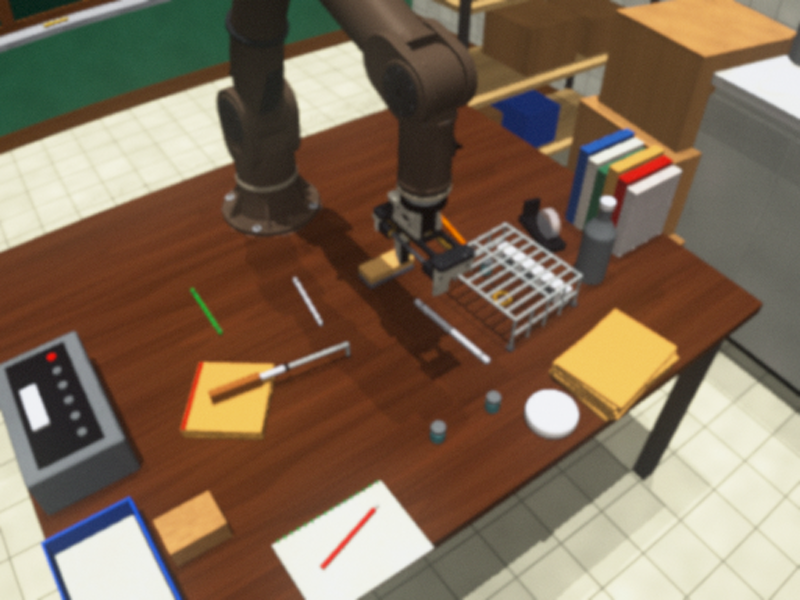

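View pics/side0b.png

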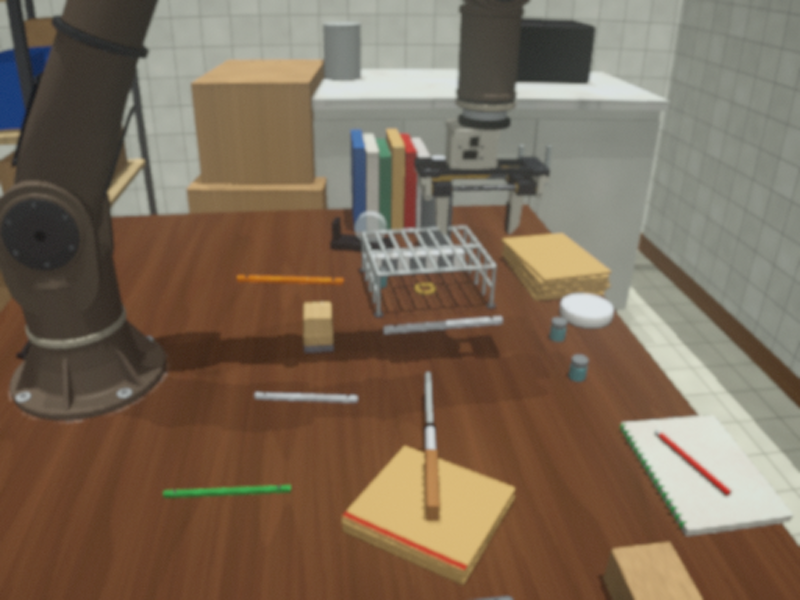

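The scene view shows the rod on the books (handle 215,395 → hook 348,348). The guard is at about (520,280) with the ring at about (500,297), and the large silver ledge runs (418,303)–(488,360). In the side view the ring is at (425,288), stamp_a at (383,277), the ledge (385,330)–(502,320), and the rod (432,515)–(428,375).

```bash
python3 - <<'E'
from h import *
k=1.5625
np.set_printoptions(precision=3,suppress=True)
def p(n,l,z): print(px2w(n,np.array(l)/k,z)[:,:2].tolist() if 0 else px2w(n,np.array(l)/k,z)[:,:2].round(3).tolist())
print('ledge top ends');p('side',[(385,328),(502,319)],.01);p('scene',[(418,302),(488,359)],.01)
print('ring');p('side',[(425,288)],.003);p('scene',[(501,297)],.003)
print('handle back/front top, sleeve, hook');p('side',[(432,485),(431,452),(430,428),(428,374)],.046);p('scene',[(213,394),(262,378),(284,370),(346,346)],.046)
print('books top corners L,B,R,T');p('side',[(345,516),(466,572),(514,492),(407,449)],.024)
p('scene',[(203,362),(182,432),(263,434),(273,364)],.024)
print('guard roof FL FR BL BR');p('side',[(373,272),(494,264),(361,230),(465,228)],.085)
p('scene',[(452,280),(513,318),(497,226),(580,270)],.085)
print('stamp a');p('side',[(383,286)],.0)
print('eraser');p('side',[(318,348)],0)
E
python3 - <<'E'
import cv2
a=cv2.imread('pics/scene0.png')[120:260,230:400];b=cv2.imread('pics/side0.png')[130:230,200:360]
b2=cv2.imread('pics/side0.png')[225:375,205:345]
import numpy as np
o=np.zeros((600,800,3),np.uint8)
def put(im,x,y,w,h):o[y:y+h,x:x+w]=cv2.resize(im,(w,h),interpolation=cv2.INTER_CUBIC)
put(a,0,0,364,300);put(b,0,300,440,275);put(b2,440,0,360,386)
cv2.imwrite('pics/c1.png',o)
E
```

```text
ledge top ends
[[0.494, 0.084], [0.71, 0.098]]
[[0.504, 0.092], [0.711, 0.111]]
ring
[[0.59, 0.247]]
[[0.589, 0.254]]
handle back/front top, sleeve, hook
[[0.509, -0.351], [0.517, -0.292], [0.523, -0.244], [0.539, -0.118]]
[[0.508, -0.378], [0.526, -0.286], [0.533, -0.243], [0.549, -0.115]]
books top corners L,B,R,T
[[0.404, -0.369], [0.529, -0.464], [0.611, -0.351], [0.491, -0.258]]
[[0.407, -0.358], [0.537, -0.458], [0.623, -0.338], [0.49, -0.247]]
guard roof FL FR BL BR
[[0.479, 0.158], [0.707, 0.175], [0.47, 0.363], [0.689, 0.359]]
[[0.552, 0.141], [0.704, 0.171], [0.471, 0.335], [0.682, 0.383]]
stamp a
[[0.507, 0.269]]
eraser
[[0.375, 0.043]]
```

View pics/c1.png

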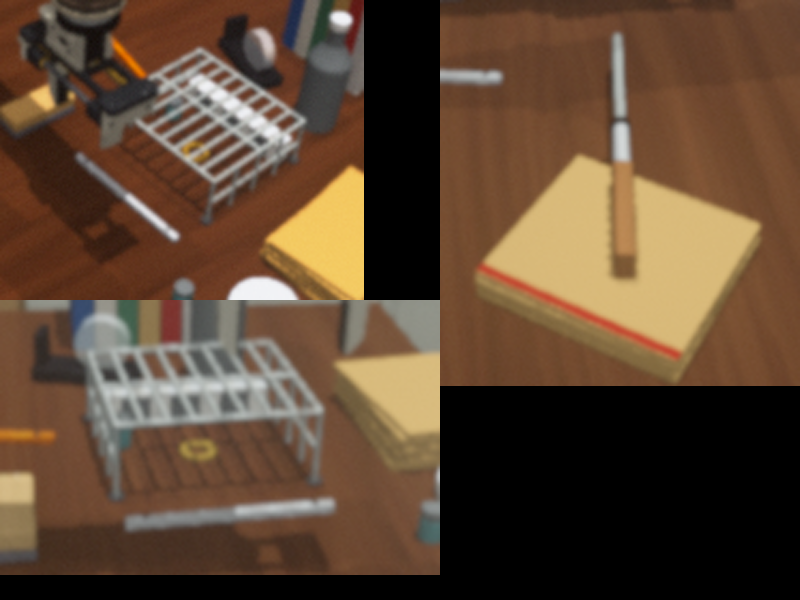

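```bash
python3 -m crank '[{"linear":[-0.02,-0.04,0],"roll":-1,"jaw":0},{"linear":[-0.04,-0.08,0],"roll":-3,"jaw":0},{"linear":[-0.06,-0.12,0],"roll":-5,"jaw":0},{"linear":[-0.07,-0.16,0],"roll":-7,"jaw":0},{"linear":[-0.08,-0.20,-0.01],"roll":-8,"jaw":0},{"linear":[-0.09,-0.24,-0.02],"roll":-8,"jaw":0},{"linear":[-0.10,-0.28,-0.03],"roll":-8,"jaw":0},{"linear":[-0.105,-0.3,-0.04],"roll":-8,"jaw":0},{"linear":[-0.105,-0.3,-0.04],"roll":-8,"jaw":0},{"linear":[-0.105,-0.3,-0.04],"roll":-8,"jaw":0}]'
python3 - <<'E'
from h import *
im,s=save('wrist','w1'); im2,_=save('scene','s1')
o=np.zeros((600,800,3),np.uint8)
o[:384,:512]=im[:,:,::-1]
c=im2[130:230,270:390,::-1]; o[384:584,512:752]=cv2.resize(c,(240,200),interpolation=cv2.INTER_CUBIC)
cv2.imwrite('pics/c2.png',o)
E
```

```text
time_s: 1.15
tool_pos: [0.5198, -0.2999, 0.1863]
orientation: [-3.141, -0.001, 1.43]
contact_force: [0.6, 0.5, -0.7]
grip_width: 0.092
gripper_force: 0.0
```

View pics/c2.png

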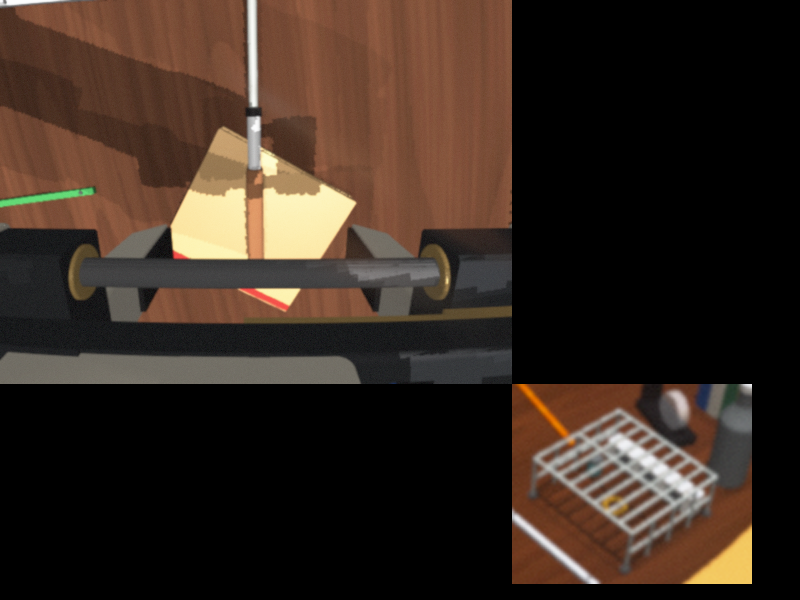

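The wrist view shows the sleeve's end at (253,108), the handle's front at (255,168), and the shaft running up through (252,5). The fingers sit either side of the handle.

```bash
python3 - <<'E'
from h import *
p=np.load('pics/w1.npy')
f=lambda u,z:px2w('wrist',u,z,p)[:,:2]
a=f([(253,108),(252,10)],.042);b=f([(255,168),(255.5,250)],.052);c=f([(222,127),(355,203),(288,310)],.024)
print(a,b,c)
d=f([(252,10)],.042)[0]-f([(255,168)],.042)[0];print(np.degrees(np.arctan2(d[1],d[0])))
k=2
q=np.array([(534,460),(627,534),(614,409),(716,477)])
q=np.c_[(q[:,0]-512)/2+270,(q[:,1]-384)/2+130]
print('guard roof FL FR BL BR',px2w('scene',q,.085)[:,:2])
print('ring',px2w('scene',[((614-512)/2+270,(505-384)/2+130)],.003)[:,:2])
E
```

```text
[[ 0.52361677 -0.23174332]
 [ 0.53467181 -0.15030718]] [[ 0.51787912 -0.28453975]
 [ 0.50661481 -0.36503676]] [[ 0.49093832 -0.24530017]
 [ 0.61370914 -0.34047522]
 [ 0.53027361 -0.45751991]]
82.79929888903308
guard roof FL FR BL BR [[0.49384059 0.15222445]
 [0.7074278  0.16490294]
 [0.46739002 0.35171532]
 [0.69660396 0.37181685]]
ring [[0.59170415 0.25338722]]
```

```bash
python3 -m crank '[{"linear":[-0.005,-0.009,-0.02],"roll":0.5,"jaw":0},{"linear":[-0.005,-0.009,-0.05],"roll":0.5,"jaw":0},{"linear":[-0.005,-0.009,-0.08],"roll":0.5,"jaw":0},{"linear":[-0.005,-0.009,-0.11],"roll":0.5,"jaw":0},{"linear":[-0.005,-0.009,-0.13],"roll":0.5,"jaw":0},{"linear":[-0.005,-0.009,-0.145],"roll":0.5,"jaw":0},{"linear":[-0.005,-0.009,-0.155],"roll":0.5,"jaw":0},{"linear":[-0.005,-0.009,-0.155],"roll":0.5,"jaw":0}]' 60
python3 -m crank '[{"linear":[0,0,0],"roll":0,"jaw":0.6},{"linear":[0,0,0],"roll":0,"jaw":0.75},{"linear":[0,0,0],"roll":0,"jaw":1},{"linear":[0,0,0],"roll":0,"jaw":1},{"linear":[0,0,0],"roll":0,"jaw":1},{"linear":[0,0,0],"roll":0,"jaw":1},{"linear":[0,0,0],"roll":0,"jaw":1},{"linear":[0,0,0],"roll":0,"jaw":1}]' 60
```

```text
time_s: 2.05
tool_pos: [0.515, -0.3082, 0.031]
orientation: [-3.141, -0.001, 1.441]
contact_force: [-0.1, -0.0, 0.6]
grip_width: 0.0914
gripper_force: 0.0
time_s: 2.85
tool_pos: [0.515, -0.309, 0.0317]
orientation: [-3.142, -0.0, 1.44]
contact_force: [0.3, -0.1, 0.3]
grip_width: 0.0324
gripper_force: 0.0
```

```bash
python3 -m crank '[{"linear":[0,0,0],"roll":0,"jaw":1},{"linear":[0,0,0],"roll":0,"jaw":1},{"linear":[0,0,0],"roll":0,"jaw":1},{"linear":[0,0,0],"roll":0,"jaw":1},{"linear":[0,0,0],"roll":0,"jaw":1}]' 60
python3 -m crank '[{"linear":[0,0,0.01],"roll":0,"jaw":1},{"linear":[0,0,0.02],"roll":0,"jaw":1},{"linear":[0,0,0.04],"roll":0,"jaw":1},{"linear":[0,0,0.06],"roll":0,"jaw":1},{"linear":[0,0,0.06],"roll":0,"jaw":1},{"linear":[0,0,0.06],"roll":0,"jaw":1}]'
python3 - <<'E'
from h import *
im,s=save('wrist','w2'); im2,_=save('side','d2')
o=np.zeros((600,800,3),np.uint8)
o[:300,:400]=cv2.resize(im[:,:,::-1],(400,300))
o[:260,400:800]=cv2.resize(im2[120:250,200:400,::-1],(400,260),interpolation=cv2.INTER_CUBIC)
o[300:600,100:700]=cv2.resize(im2[200:300,180:380,::-1],(600,300),interpolation=cv2.INTER_CUBIC)
cv2.imwrite('pics/c3.png',o)
E
```

```text
time_s: 3.35
tool_pos: [0.5149, -0.309, 0.0317]
orientation: [-3.141, -0.0, 1.44]
contact_force: [-1.1, 0.2, -0.3]
grip_width: 0.0156
gripper_force: 60.0
time_s: 3.95
tool_pos: [0.5154, -0.3092, 0.0925]
orientation: [3.14, 0.0, 1.44]
contact_force: [0.3, -0.3, -2.4]
grip_width: 0.0155
gripper_force: 60.0
```

View pics/c3.png

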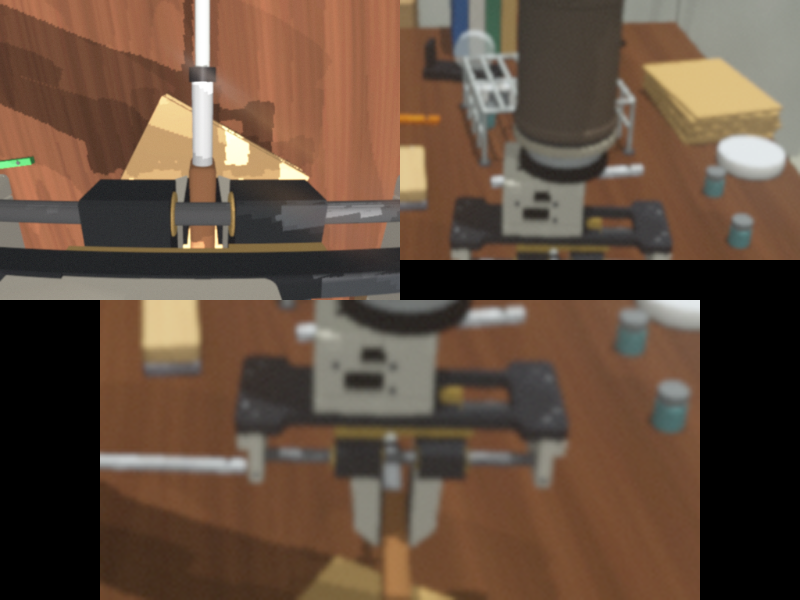

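The rod is held level in the fingers (sleeve end at (201,68) in the shrunken wrist view) and nothing else has been disturbed. Next I move to a staging pose in front of the mouth.

```bash
python3 -m crank '[{"linear":[0.01,0.03,0],"roll":2,"jaw":1},{"linear":[0.02,0.06,0],"roll":4,"jaw":1},{"linear":[0.035,0.095,0],"roll":6,"jaw":1},{"linear":[0.05,0.13,0],"roll":8,"jaw":1},{"linear":[0.065,0.165,0],"roll":10,"jaw":1},{"linear":[0.08,0.2,-0.01],"roll":12,"jaw":1},{"linear":[0.09,0.23,-0.02],"roll":12,"jaw":1},{"linear":[0.094,0.249,-0.03],"roll":12,"jaw":1},{"linear":[0.094,0.249,-0.03],"roll":12,"jaw":1},{"linear":[0.094,0.249,-0.03],"roll":12,"jaw":1}]'
python3 - <<'E'
from h import *
im,s=save('scene','s3'); im2,_=save('side','d3')
o=np.zeros((600,800,3),np.uint8)
o[:400,:400]=cv2.resize(im[110:250,250:390,::-1],(400,400),interpolation=cv2.INTER_CUBIC)
o[:400,400:]=cv2.resize(im2[130:250,220:340,::-1],(400,400),interpolation=cv2.INTER_CUBIC)
cv2.imwrite('pics/c4.png',o)
E
```

```text
time_s: 5.05
tool_pos: [0.6082, -0.06, 0.0607]
orientation: [-3.139, 0.0, 1.65]
contact_force: [1.2, -0.7, -1.9]
grip_width: 0.0157
gripper_force: 60.0
```

View pics/c4.png

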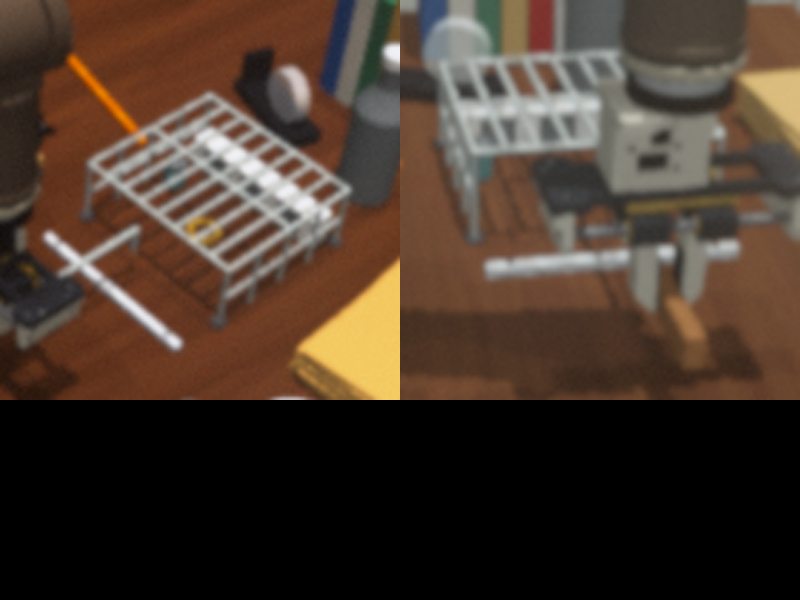

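The scene crop shows the hook's elbow at (136,231), the peg's tip at (138,250) and the ring's centre at (204,230). In the side crop the gripper hides them.

```bash
python3 - <<'E'
from h import *
g=lambda u,v:np.array([(u/400*140+250,v/400*140+110)])
tcp=np.array([.6082,-.06]);y=1.65;u=np.array([np.cos(y),np.sin(y)])
for n,q,z in(('tip',g(138,250),.037),('elbowtop',g(136,228),.073),('elbow c',g(134,233),.071)):
    w=px2w('scene',q,z)[0,:2];print(n,w,'along',(w-tcp)@u,'lat',(w-tcp)@[-u[1],u[0]])
print('ring',px2w('scene',g(204,230),.003)[0])
for L in (.18,.19,.2,.21):
    for z in(.037,.071):
        P=np.r_[tcp+u*L,z];q=w2px('scene',P)[0];print(L,z,(q-[250,110])/140*400)
for x,yy in((.5925,.25),(.59,.255),(.588,.248)): print((w2px('scene',[x,yy,.003])[0]-[250,110])/140*400)
# yellow ring pixels in scene and original side
for f,n,roi in(('s3','scene',(185,205,300,340)),('side0','side',(170,200,255,290))):
    a=cv2.imread(f'pics/{f}.png').astype(int);b=roi
    c=a[b[0]:b[1],b[2]:b[3]];m=(c[:,:,2]-c[:,:,0]>85)&(c[:,:,1]-c[:,:,0]>40)
    v,uu=np.nonzero(m);print(n,m.sum());
    if m.sum():
        (e,ax,an)=cv2.minAreaRect(np.c_[uu+b[2],v+b[0]].astype(np.float32)); print(e,ax,px2w(n,[e],.004)[0], px2w(n,[(uu.mean()+b[2],v.mean()+b[0])],.004)[0],uu.min()+b[2],uu.max()+b[2],v.min()+b[0],v.max()+b[0])
E
```

```text
tip [0.59737134 0.14543298] along 0.20564572540754122 lat -0.005459326123546008
elbowtop [0.5954911 0.140584 ] along 0.20096071316883518 lat -0.00320132746000075
elbow c [0.59883218 0.13518405] along 0.195313341509997 lat -0.00610468747806665
ring [0.59249085 0.25451071 0.003     ]
0.18 0.037 [118.13694453 257.74289826]
0.18 0.071 [120.12466223 236.23073812]
0.19 0.037 [124.61320598 253.66558279]
0.19 0.071 [126.70720326 232.15700463]
0.2 0.037 [131.04333278 249.61641117]
0.2 0.071 [133.2417199  228.11233938]
0.21 0.037 [137.42757722 245.59524224]
0.21 0.071 [139.72848667 224.09658548]
[201.17049492 231.5347392 ]
[202.92198802 228.63062379]
[197.41225809 230.03304805]
scene 37
(320.7500305175781, 190.25) (9.899494171142578, 7.77817440032959) [0.59100065 0.25272255 0.004     ] [0.58833181 0.25376165 0.004     ] 315 327 186 194
side 23
(271.5923156738281, 184.7384796142578) (4.8373541831970215, 10.915056228637695) [0.58788185 0.24255449 0.004     ] [0.59027905 0.24355857 0.004     ] 266 277 182 187
```

```bash
python3 -m crank '[{"linear":[0,0,-0.01],"roll":0,"jaw":1},{"linear":[0,0.01,-0.019],"roll":0,"jaw":1},{"linear":[-0.001,0.025,-0.019],"roll":0,"jaw":1},{"linear":[-0.002,0.04,-0.019],"roll":0,"jaw":1},{"linear":[-0.003,0.06,-0.019],"roll":0,"jaw":1},{"linear":[-0.004,0.08,-0.019],"roll":0,"jaw":1},{"linear":[-0.005,0.095,-0.019],"roll":0,"jaw":1},{"linear":[-0.006,0.105,-0.019],"roll":0,"jaw":1},{"linear":[-0.006,0.112,-0.019],"roll":0,"jaw":1},{"linear":[-0.006,0.112,-0.019],"roll":0,"jaw":1}]'
python3 - <<'E'
from h import *
ims=[save('scene','s4_%d'%i)[0].astype(float) for i in range(4)]
im=np.mean(ims,0).astype(np.uint8); print(monitor.state()['tool_pos'])
im2=np.mean([save('side','d4_%d'%i)[0].astype(float) for i in range(3)],0).astype(np.uint8)
cv2.imwrite('pics/s4.png',im[:,:,::-1])
o=np.zeros((600,800,3),np.uint8)
o[:600,:500]=cv2.resize(im[165:213,300:340,::-1],(500,600),interpolation=cv2.INTER_CUBIC)
o[:300,500:]=cv2.resize(im2[150:220,240:310,::-1],(300,300),interpolation=cv2.INTER_CUBIC)
cv2.imwrite('pics/c5.png',o)
E
```

```text
time_s: 6.15
tool_pos: [0.603, 0.0531, 0.0428]
orientation: [3.141, -0.0, 1.651]
contact_force: [-0.4, -0.2, -2.5]
grip_width: 0.0157
gripper_force: 60.0
[0.60311841 0.0507037  0.04275662]
```

View pics/c5.png

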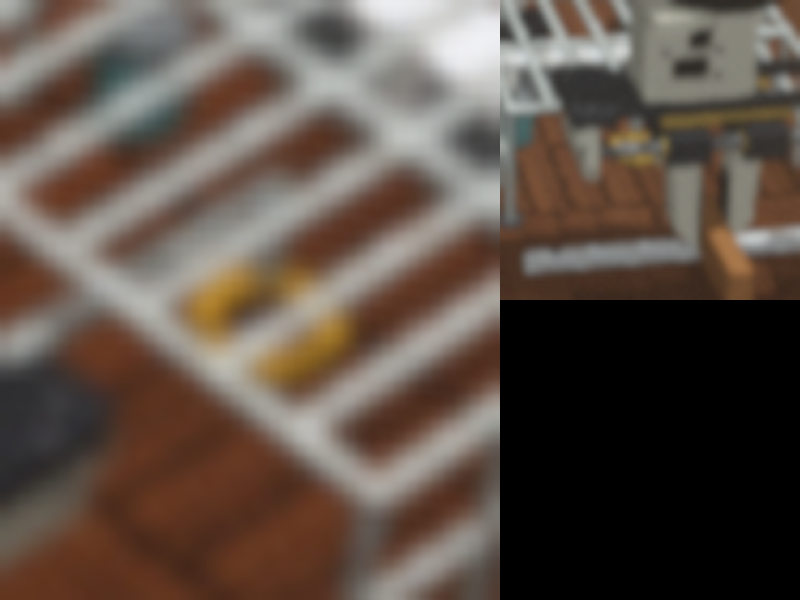

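The ring's centre is at about (270,322) in the left crop. The shaft appears as a grey band ending near (300,178), and the peg's tip shows near (267,268) above the ring's upper edge. stamp_a is well clear at (140,90).

```bash
python3 - <<'E'
from h import *
s=monitor.state();tcp=s['tool_pos'];y=s['orientation'][2];u=np.array([np.cos(y),np.sin(y)])
f=lambda P:((w2px('scene',P)-[300,165])*12.5).round(0)
for L in(.19,.195,.2,.205,.21):
    b=tcp[:2]+u*L; z=tcp[2]-.0237
    print(L,b.round(4),'tip',f([np.r_[b,z]])[0],'elbowtop far',f([np.r_[b+u*.004,z+.038]])[0],'down at .003',f([np.r_[b,.003]])[0])
print('ring',px2w('scene',[(270/12.5+300,322/12.5+165)],.003)[0], f([[.59,.25,.003]]))
# residual map: fit ring template at z=.006 outline via yellow mask
im=cv2.imread('pics/s4.png').astype(int);c=im[180:200,308:335]
m=(c[:,:,2]-c[:,:,0]>70)
for row in m: print(''.join('#' if v else '.' for v in row))
E
```

```text
0.19 [0.5884 0.2406] tip [225. 288.] elbowtop far [251. 179.] down at .003 [219. 331.]
0.195 [0.588  0.2456] tip [238. 280.] elbowtop far [265. 171.] down at .003 [232. 323.]
0.2 [0.5876 0.2505] tip [251. 272.] elbowtop far [278. 162.] down at .003 [245. 314.]
0.205 [0.5872 0.2555] tip [264. 264.] elbowtop far [291. 154.] down at .003 [258. 306.]
0.21 [0.5868 0.2605] tip [277. 256.] elbowtop far [304. 146.] down at .003 [270. 298.]
ring [0.59383067 0.25423264 0.003     ] [[249. 320.]]
...........................
...........................
...........................
...........................
...........................
...........................
...............##..........
.........####.###..........
........#####..#...........
.......####................
.......###........##.......
........##.......###.......
................####.......
..............#####........
.............#####.........
..............##...........
...........................
...........................
...........................
...........................
```

```bash
python3 -m crank '[{"linear":[0.0015,0,0],"roll":0,"jaw":1},{"linear":[0.003,0,-0.003],"roll":0,"jaw":1},{"linear":[0.003,0,-0.006],"roll":0,"jaw":1},{"linear":[0.003,0,-0.009],"roll":0,"jaw":1},{"linear":[0.003,0,-0.011],"roll":0,"jaw":1},{"linear":[0.003,0,-0.012],"roll":0,"jaw":1},{"linear":[0.003,0,-0.013],"roll":0,"jaw":1},{"linear":[0.003,0,-0.014],"roll":0,"jaw":1},{"linear":[0.003,0,-0.0145],"roll":0,"jaw":1},{"linear":[0.003,0,-0.0145],"roll":0,"jaw":1}]'
```

```text
time_s: 7.5
tool_pos: [0.606, 0.052, 0.0282]
orientation: [3.142, 0.0, 1.649]
contact_force: [0.2, 0.8, -2.3]
grip_width: 0.0152
gripper_force: 60.0
```

```bash
python3 -m crank '[{"linear":[0,0,-0.001],"roll":0,"jaw":1},{"linear":[0,0,-0.002],"roll":0,"jaw":1},{"linear":[0,0,-0.002],"roll":0,"jaw":1}]'
python3 -m crank '[{"linear":[0,-0.002,0],"roll":0,"jaw":1},{"linear":[0,-0.005,0],"roll":0,"jaw":1},{"linear":[0,-0.008,0],"roll":0,"jaw":1},{"linear":[0.001,-0.011,0],"roll":0,"jaw":1},{"linear":[0.001,-0.014,0],"roll":0,"jaw":1},{"linear":[0.001,-0.017,0],"roll":0,"jaw":1},{"linear":[0.001,-0.02,0],"roll":0,"jaw":1},{"linear":[0.001,-0.02,0],"roll":0,"jaw":1}]'
python3 - <<'E'
from h import *
im=np.mean([save('scene','s5_%d'%i)[0].astype(float) for i in range(3)],0).astype(np.uint8)
cv2.imwrite('pics/s5.png',im[:,:,::-1])
for f in('s4','s5'):
    c=cv2.imread(f'pics/{f}.png').astype(int)[178:215,298:338];m=(c[:,:,2]-c[:,:,0]>70)
    v,u=np.nonzero(m);print(f,u.min()+298,u.max()+298,v.min()+178,v.max()+178,u.mean()+298,v.mean()+178)
print(monitor.state()['tool_pos'],monitor.state()['contact_force'])
E
```

```text
time_s: 7.8
tool_pos: [0.6059, 0.052, 0.0261]
orientation: [-3.141, -0.0, 1.649]
contact_force: [-0.6, -0.2, -1.5]
grip_width: 0.0156
gripper_force: 60.0
time_s: 8.6
tool_pos: [0.607, 0.0312, 0.0262]
orientation: [-3.142, 0.0, 1.648]
contact_force: [0.2, 0.4, -1.0]
grip_width: 0.0154
gripper_force: 60.0
s4 315 327 186 195 321.4 190.2888888888889
s5 304 325 187 213 318.57142857142856 195.42857142857142
[0.60699664 0.03206275 0.02622761] [-0.40043042 -1.17704965 -1.9812668 ]
```

```bash
python3 - <<'E'
import cv2,numpy as np
o=np.zeros((600,800,3),np.uint8)
for i,f in enumerate(('s4','s5')):
    a=cv2.imread(f'pics/{f}.png')[165:225,295:335]
    o[:,i*400:i*400+400]=cv2.resize(a,(400,600),interpolation=cv2.INTER_CUBIC)
cv2.imwrite('pics/c6.png',o)
E
```

```text
(no output)
```

View pics/c6.png

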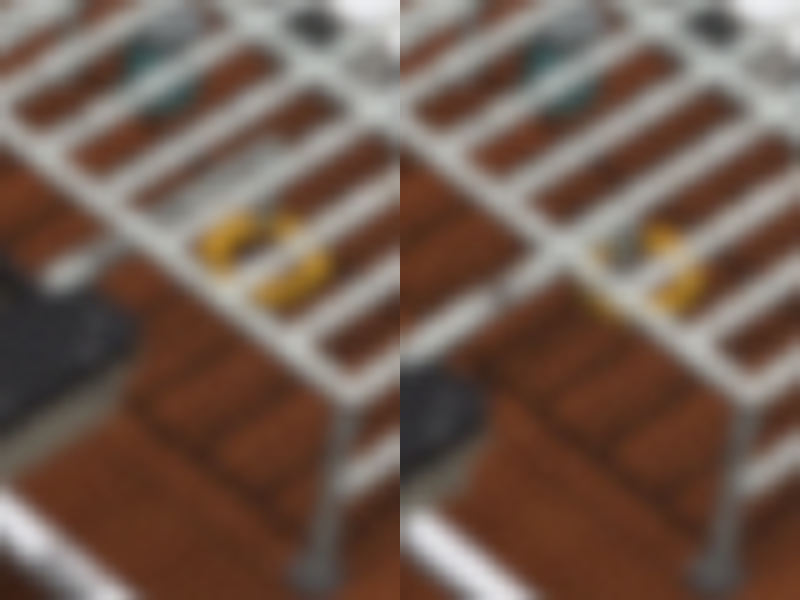

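The right panel shows the peg inside the ring's hole at (625,245) and the ring drawn slightly towards the mouth. I keep drawing it along the ledge's normal.

```bash
python3 -m crank '[{"linear":[0,-0.003,0],"roll":0,"jaw":1},{"linear":[0.001,-0.007,0],"roll":0,"jaw":1},{"linear":[0.001,-0.012,0],"roll":0,"jaw":1},{"linear":[0.0015,-0.017,0],"roll":0,"jaw":1},{"linear":[0.002,-0.022,0],"roll":0,"jaw":1},{"linear":[0.002,-0.027,0],"roll":0,"jaw":1},{"linear":[0.0025,-0.032,0],"roll":0,"jaw":1},{"linear":[0.003,-0.037,0],"roll":0,"jaw":1},{"linear":[0.003,-0.042,0],"roll":0,"jaw":1},{"linear":[0.0035,-0.046,0],"roll":0,"jaw":1}]'
python3 -m crank '[{"linear":[0,-0.004,0],"roll":0,"jaw":1},{"linear":[0.001,-0.008,0],"roll":0,"jaw":1},{"linear":[0.001,-0.012,0],"roll":0,"jaw":1},{"linear":[0.0015,-0.016,0],"roll":0,"jaw":1},{"linear":[0.002,-0.02,0],"roll":0,"jaw":1},{"linear":[0.002,-0.024,0],"roll":0,"jaw":1},{"linear":[0.0025,-0.028,0],"roll":0,"jaw":1},{"linear":[0.003,-0.032,0],"roll":0,"jaw":1},{"linear":[0.003,-0.036,0],"roll":0,"jaw":1},{"linear":[0.003,-0.036,0],"roll":0,"jaw":1}]'
python3 - <<'E'
from h import *
ims={n:np.mean([save(n,n+'6_%d'%i)[0].astype(float) for i in range(3)],0).astype(np.uint8) for n in('scene','side')}
for n in ims: cv2.imwrite(f'pics/{n}6.png',ims[n][:,:,::-1])
o=np.zeros((600,800,3),np.uint8)
o[:480,:400]=cv2.resize(ims['scene'][175:235,275:325,::-1],(400,480),interpolation=cv2.INTER_CUBIC)
o[:400,400:]=cv2.resize(ims['side'][170:230,240:300,::-1],(400,400),interpolation=cv2.INTER_CUBIC)
cv2.imwrite('pics/c7.png',o)
s=monitor.state();print(s['tool_pos'],s['contact_force'])
E
```

```text
time_s: 9.75
tool_pos: [0.6105, -0.0146, 0.0262]
orientation: [-3.142, 0.0, 1.649]
contact_force: [0.9, 0.7, -1.8]
grip_width: 0.0155
gripper_force: 60.0
time_s: 10.75
tool_pos: [0.6135, -0.051, 0.0263]
orientation: [3.142, 0.001, 1.648]
contact_force: [-0.2, -0.4, -1.8]
grip_width: 0.0154
gripper_force: 60.0
[ 0.61352265 -0.04975549  0.02625026] [-0.4688765  -0.25906755 -1.93388771]
```

View pics/c7.png

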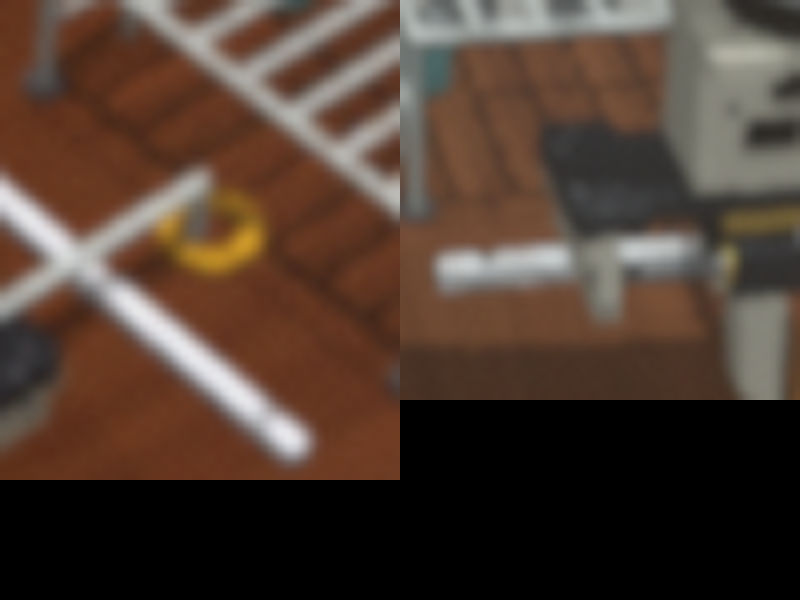

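The scene crop shows the ring out of the guard at (212,232), the peg in its hole at (200,225), and the ledge's upper edge running from (0,178) to (310,432).

```bash
python3 - <<'E'
from h import *
g=lambda u,v:(u/8+275,v/8+175)
a,b=px2w('scene',[g(0,178),g(312,432)],.01)[:,:2];c=px2w('scene',[g(212,232)],.004)[0,:2]
d=(b-a)/np.linalg.norm(b-a);print(np.degrees(np.arctan2(d[1],d[0])),'dist',d[0]*(c-a)[1]-d[1]*(c-a)[0],c,a,b)
E
```

```text
5.000190908589862 dist 0.04991383505633184 [0.60293901 0.15771433] [0.53271499 0.10146577] [0.71197309 0.11714943]
```

```bash
python3 -m crank '[{"linear":[0,-0.002,0],"roll":0,"jaw":1},{"linear":[0.0005,-0.005,0],"roll":0,"jaw":1},{"linear":[0.0005,-0.008,0],"roll":0,"jaw":1},{"linear":[0.001,-0.011,0],"roll":0,"jaw":1},{"linear":[0.001,-0.014,0],"roll":0,"jaw":1},{"linear":[0.0015,-0.016,0],"roll":0,"jaw":1},{"linear":[0.0015,-0.018,0],"roll":0,"jaw":1},{"linear":[0.0015,-0.019,0],"roll":0,"jaw":1},{"linear":[0.0015,-0.02,0],"roll":0,"jaw":1}]'
python3 -m crank '[{"linear":[0,-0.0005,0],"roll":0,"jaw":1},{"linear":[0,-0.001,0],"roll":0,"jaw":1},{"linear":[0,-0.0015,0],"roll":0,"jaw":1},{"linear":[0,-0.002,0],"roll":0,"jaw":1}]'
python3 -m crank '[{"linear":[0,-0.0005,0],"roll":0,"jaw":1},{"linear":[0,-0.001,0],"roll":0,"jaw":1},{"linear":[0,-0.0015,0],"roll":0,"jaw":1},{"linear":[0,-0.002,0],"roll":0,"jaw":1}]'
```

```text
time_s: 11.95
tool_pos: [0.615, -0.07, 0.0262]
orientation: [3.142, -0.0, 1.649]
contact_force: [-0.1, 0.6, -2.6]
grip_width: 0.0154
gripper_force: 60.0
time_s: 12.35
tool_pos: [0.615, -0.072, 0.0262]
orientation: [3.142, 0.0, 1.649]
contact_force: [-0.6, 0.9, -1.9]
grip_width: 0.0159
gripper_force: 60.0
time_s: 12.75
tool_pos: [0.615, -0.0741, 0.0262]
orientation: [-3.142, -0.0, 1.649]
contact_force: [0.8, 0.3, -2.4]
grip_width: 0.0156
gripper_force: 60.0
```

```bash
python3 -m crank '[{"linear":[0,-0.0005,0],"roll":0,"jaw":1},{"linear":[0,-0.001,0],"roll":0,"jaw":1},{"linear":[0,-0.0015,0],"roll":0,"jaw":1}]'
python3 -m crank '[{"linear":[0,-0.0005,0],"roll":0,"jaw":1},{"linear":[0,-0.001,0],"roll":0,"jaw":1},{"linear":[0,-0.001,0],"roll":0,"jaw":1}]'
```

```text
time_s: 13.05
tool_pos: [0.615, -0.0755, 0.0262]
orientation: [3.142, -0.0, 1.649]
contact_force: [-0.1, -0.4, -1.7]
grip_width: 0.0153
gripper_force: 60.0
time_s: 13.35
tool_pos: [0.615, -0.0767, 0.0263]
orientation: [3.142, 0.0, 1.649]
contact_force: [0.7, 1.2, -1.5]
grip_width: 0.0156
gripper_force: 60.0
```

```bash
python3 -m crank '[{"linear":[0,-0.0005,0],"roll":0,"jaw":1},{"linear":[0,-0.001,0],"roll":0,"jaw":1},{"linear":[0,-0.001,0],"roll":0,"jaw":1}]'
```

```text
time_s: 13.65
tool_pos: [0.615, -0.0776, 0.0263]
orientation: [3.141, 0.0, 1.649]
contact_force: [-0.1, -0.2, -1.6]
grip_width: 0.0154
gripper_force: 60.0
```

```bash
python3 -m crank '[{"linear":[0,-0.0005,0],"roll":0,"jaw":1},{"linear":[0,-0.001,0],"roll":0,"jaw":1},{"linear":[0,-0.001,0],"roll":0,"jaw":1}]'
```

```text
time_s: 13.95
tool_pos: [0.615, -0.0786, 0.0262]
orientation: [-3.142, 0.0, 1.649]
contact_force: [-0.9, 0.0, -2.7]
grip_width: 0.0151
gripper_force: 60.0
```

```bash
python3 -m crank '[{"linear":[0,-0.0005,0],"roll":0,"jaw":1},{"linear":[0,-0.001,0],"roll":0,"jaw":1},{"linear":[0,-0.001,0],"roll":0,"jaw":1}]' | sed -n '2p;4p'
```

```text
tool_pos: [0.615, -0.0796, 0.0262]
contact_force: [-0.9, 0.6, -2.2]
```

```bash
python3 -m crank '[{"linear":[0,-0.0005,0],"roll":0,"jaw":1},{"linear":[0,-0.001,0],"roll":0,"jaw":1},{"linear":[0,-0.001,0],"roll":0,"jaw":1}]' | sed -n '2p;4p'
python3 - <<'E'
from h import *
im=np.mean([save('scene','s8_%d'%i)[0].astype(float) for i in range(3)],0).astype(np.uint8)
c=im[185:225,280:318].astype(int);m=(c[:,:,0]-c[:,:,2]>85)
for row in m: print(''.join('#' if v else '.' for v in row))
cv2.imwrite('pics/s8.png',im[:,:,::-1])
c=cv2.imread('pics/scene6.png')[185:225,280:318,::-1].astype(int);m=(c[:,:,0]-c[:,:,2]>85)
for row in m: print(''.join('#' if v else '.' for v in row))
E
```

```text
tool_pos: [0.615, -0.0807, 0.0262]
contact_force: [-0.1, 0.7, -2.4]
......................................
......................................
......................................
......................................
......................................
......................................
......................................
......................................
......................................
......................................
......................................
......................................
......................................
......................................
......................................
......................................
......................................
...............####...................
..............#######.................
..............#######.................
...............#######................
.........##.....######................
........###......#####................
.........##.....######................
..............########................
............##########................
.............#####
[... 1387 characters left out ...]
................##########...........
..................#######.............
....................####..............
......................................
......................................
......................................
......................................
......................................
......................................
......................................
......................................
......................................
......................................
......................................
......................................
......................................
......................................
......................................
```

```bash
python3 -m crank '[{"linear":[0,-0.0005,0],"roll":0,"jaw":1},{"linear":[0,-0.001,0],"roll":0,"jaw":1},{"linear":[0,-0.001,0],"roll":0,"jaw":1}]' | sed -n '2p;4p'
```

```text
tool_pos: [0.615, -0.0816, 0.0262]
contact_force: [-0.0, -0.1, -2.4]
```

```bash
python3 -m crank '[{"linear":[0,-0.0005,0],"roll":0,"jaw":1},{"linear":[0,-0.001,0],"roll":0,"jaw":1},{"linear":[0,-0.001,0],"roll":0,"jaw":1}]' | sed -n '2p;4p'
```

```text
tool_pos: [0.615, -0.0824, 0.0262]
contact_force: [-0.0, 0.3, -2.3]
```

```bash
python3 -m crank '[{"linear":[0,-0.0005,0],"roll":0,"jaw":1},{"linear":[0,-0.001,0],"roll":0,"jaw":1},{"linear":[0,-0.001,0],"roll":0,"jaw":1}]' | sed -n '2p;4p'
```

```text
tool_pos: [0.615, -0.0828, 0.0262]
contact_force: [0.3, 3.8, -2.6]
```

```bash
python3 -m crank '[{"linear":[0,-0.0002,0],"roll":0,"jaw":1},{"linear":[0,-0.0002,0],"roll":0,"jaw":1}]' | sed -n '2p;4p'
```

```text
tool_pos: [0.615, -0.083, 0.0262]
contact_force: [-0.2, 4.8, -3.1]
```

```bash
python3 -c "
from workcell import monitor
print(monitor.state()['contact_force'])"; python3 -m crank '[{"linear":[0,0,0],"roll":0,"jaw":1}]' | sed -n '2p;4p'
```

```text
[-0.17432494  4.80909222 -3.11100048]
tool_pos: [0.615, -0.083, 0.0262]
contact_force: [0.6, 4.8, -3.1]
```

```bash
python3 -m crank '[{"linear":[0,0,0],"roll":0,"jaw":1},{"linear":[0,0,0],"roll":0,"jaw":1},{"linear":[0,0,0],"roll":0,"jaw":1}]' | sed -n '2p;4p'; python3 -m crank '[{"linear":[0,0,0],"roll":0,"jaw":1},{"linear":[0,0,0],"roll":0,"jaw":1},{"linear":[0,0,0],"roll":0,"jaw":1}]' | sed -n '2p;4p'
```

```text
tool_pos: [0.615, -0.083, 0.0262]
contact_force: [-0.3, 5.7, -3.2]
tool_pos: [0.615, -0.0831, 0.0262]
contact_force: [-0.5, 5.2, -2.6]
```

```bash
python3 -m crank '[{"linear":[0,0.0005,0],"roll":0,"jaw":1},{"linear":[0,0.0015,0],"roll":0,"jaw":1},{"linear":[0,0.003,0],"roll":0,"jaw":1},{"linear":[0,0.005,0],"roll":0,"jaw":1},{"linear":[0,0.006,0],"roll":0,"jaw":1},{"linear":[0,0.006,0],"roll":0,"jaw":1},{"linear":[0,0.006,0.003],"roll":0,"jaw":1},{"linear":[0,0.006,0.008],"roll":0,"jaw":1},{"linear":[0,0.006,0.015],"roll":0,"jaw":1},{"linear":[0,0.006,0.025],"roll":0,"jaw":1}]' | sed -n '2p;4p'
python3 -m crank '[{"linear":[0,0,0.02],"roll":0,"jaw":1},{"linear":[0,0,0.04],"roll":0,"jaw":1},{"linear":[0,0,0.05],"roll":0,"jaw":1},{"linear":[0,0,0.05],"roll":0,"jaw":1}]'
python3 - <<'E'
from h import *
im=np.mean([save('scene','s9_%d'%i)[0].astype(float) for i in range(3)],0).astype(np.uint8)
cv2.imwrite('pics/s9.png',im[:,:,::-1])
for f in('s8','s9'):
    c=cv2.imread(f'pics/{f}.png')[195:225,280:310,::-1].astype(int);m=(c[:,:,0]-c[:,:,2]>85);print()
    for row in m: print(''.join('#' if v else '.' for v in row))
E
```

```text
tool_pos: [0.6148, -0.0778, 0.0518]
contact_force: [0.6, 0.5, -1.3]
time_s: 17.9
tool_pos: [0.6162, -0.0778, 0.1032]
orientation: [3.138, 0.0, 1.649]
contact_force: [-0.4, 0.5, -1.4]
grip_width: 0.0156
gripper_force: 60.0

..............................
..............................
..............................
..............................
..............................
..............................
..............................
...............####...........
..............#######.........
..............#######.........
...............#######........
.........##.....######........
........###......#####........
.........##.....######........
..............########........
............##########........
.............########.........
..............######..........
..............................
..............................
..............................
..............................
..............................
..............................
..............................
..............................
..............................
..............................
.........
[... 283 characters left out ...]
#######...........
........############..........
.......##############.........
.......##############.........
........###....#######........
.........##......#####........
..........##....######........
..........############........
............#########.........
.............########.........
..............#####...........
..............................
..............................
..............................
..............................
..............................
..............................
..............................
..............................
..............................
..............................
..............................
..............................
```

The ring mask stayed put after the hook was withdrawn. Next the rod goes back to the books.

```bash
python3 -m crank '[{"linear":[-0.01,-0.03,0],"roll":-2,"jaw":1},{"linear":[-0.02,-0.06,0],"roll":-4,"jaw":1},{"linear":[-0.035,-0.095,0],"roll":-6,"jaw":1},{"linear":[-0.05,-0.13,0],"roll":-8,"jaw":1},{"linear":[-0.065,-0.165,0],"roll":-10,"jaw":1},{"linear":[-0.08,-0.195,0],"roll":-12,"jaw":1},{"linear":[-0.092,-0.22,0],"roll":-12,"jaw":1},{"linear":[-0.101,-0.236,0],"roll":-12,"jaw":1},{"linear":[-0.101,-0.236,0],"roll":-12,"jaw":1},{"linear":[-0.101,-0.236,0],"roll":-12,"jaw":1}]' | sed -n '2,4p'
python3 -m crank '[{"linear":[0,0,-0.015],"roll":0,"jaw":1},{"linear":[0,0,-0.03],"roll":0,"jaw":1},{"linear":[0,0,-0.045],"roll":0,"jaw":1},{"linear":[0,0,-0.055],"roll":0,"jaw":1},{"linear":[0,0,-0.062],"roll":0,"jaw":1},{"linear":[0,0,-0.066],"roll":0,"jaw":1},{"linear":[0,0,-0.068],"roll":0,"jaw":1},{"linear":[0,0,-0.068],"roll":0,"jaw":1}]' | sed -n '2,4p'
```

```text
tool_pos: [0.5136, -0.3134, 0.1004]
orientation: [-3.14, -0.001, 1.439]
contact_force: [0.3, 1.6, -2.1]
tool_pos: [0.5142, -0.3137, 0.0334]
orientation: [3.141, 0.0, 1.44]
contact_force: [-0.4, 0.8, -1.6]
```

```bash
python3 -m crank '[{"linear":[0,0,-0.0005],"roll":0,"jaw":1},{"linear":[0,0,-0.001],"roll":0,"jaw":1},{"linear":[0,0,-0.0015],"roll":0,"jaw":1},{"linear":[0,0,-0.0015],"roll":0,"jaw":1}]' | sed -n '2,4p'
```

```text
tool_pos: [0.5141, -0.3138, 0.0318]
orientation: [3.141, 0.0, 1.44]
contact_force: [0.3, 0.7, -1.9]
```

```bash
python3 -m crank '[{"linear":[0,0,-0.0004],"roll":0,"jaw":1},{"linear":[0,0,-0.0008],"roll":0,"jaw":1},{"linear":[0,0,-0.0008],"roll":0,"jaw":1}]' | sed -n '2,4p'
```

```text
tool_pos: [0.5141, -0.3138, 0.0317]
orientation: [3.141, 0.0, 1.44]
contact_force: [-2.8, 1.3, 5.9]
```

```bash
python3 -m crank '[{"linear":[0,0,0],"roll":0,"jaw":0.8},{"linear":[0,0,0],"roll":0,"jaw":0.75},{"linear":[0,0,0],"roll":0,"jaw":0.6},{"linear":[0,0,0],"roll":0,"jaw":0.4},{"linear":[0,0,0],"roll":0,"jaw":0.4},{"linear":[0,0,0],"roll":0,"jaw":0.4},{"linear":[0,0,0],"roll":0,"jaw":0.4}]' | sed -n '2,5p'
python3 -m crank '[{"linear":[0,0,0.005],"roll":0,"jaw":0.4},{"linear":[0,0,0.015],"roll":0,"jaw":0.4},{"linear":[0,0,0.035],"roll":0,"jaw":0.4},{"linear":[0,0,0.06],"roll":0,"jaw":0.4},{"linear":[0,0,0.1],"roll":0,"jaw":0.4},{"linear":[0,0,0.14],"roll":0,"jaw":0.4},{"linear":[-0.03,0,0.18],"roll":0,"jaw":0.4},{"linear":[-0.07,0,0.2],"roll":0,"jaw":0.4},{"linear":[-0.1,0,0.2],"roll":0,"jaw":0.4},{"linear":[-0.1,0,0.2],"roll":0,"jaw":0.4}]'
python3 - <<'E'
from h import *
im,_=save('scene','s10');im2,_=save('side','d10')
o=np.zeros((600,800,3),np.uint8)
o[:440,:400]=cv2.resize(im[130:295,100:400,::-1],(400,220)).repeat(2,0)[:440] if 0 else cv2.resize(im[130:295,100:250,::-1],(400,440))
o[:300,400:]=cv2.resize(im[140:230,270:390,::-1],(400,300))
o[300:,400:]=cv2.resize(im2[160:340,210:350,::-1],(400,300))
cv2.imwrite('pics/c8.png',o)
E
```

```text
tool_pos: [0.514, -0.3137, 0.0309]
orientation: [-3.142, -0.0, 1.44]
contact_force: [-0.6, -0.8, -0.3]
grip_width: 0.0538
time_s: 22.25
tool_pos: [0.4102, -0.3148, 0.2329]
orientation: [3.141, 0.001, 1.436]
contact_force: [-0.0, -0.1, 0.4]
grip_width: 0.0551
gripper_force: 0.0
```

View pics/c8.png

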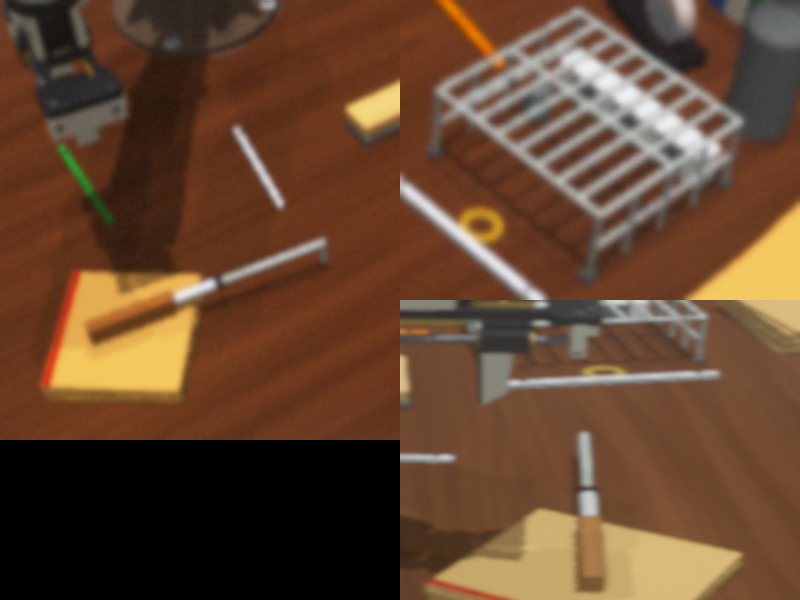

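The rod lies flat on the books with its hook down, the ring sits against the ledge at (482,226), and the gripper is clear of everything.

```bash
python3 -c "
from workcell import r
print(r.job_done())"
```

```text
the job is handed in; nothing more can be done
None
```

I drew the ring out from under the guard with the hook, pressed it against the ledge at about 5 N for over half a second, and laid the rod back on the books hook down; the job was handed in at about 22 s, with the last pictures showing the ring still against the ledge.

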